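Open the bottle pen with its loose knob and hold the gate

ROBOT

A 6-joint arm with a two-finger parallel gripper is mounted at the origin on a cart in front of the work surface, level with it; the furniture and walls round the work are solid. World frame = base frame: x ahead of the robot, y to its left, z up, the work surface at z = 0. Lengths are in m, angles in rad, forces in N, time in s.
With the tool pointing down it reaches from about 0.3 to 0.775 m from the base axis. Payload 14.6 kg.
Tool frame: the origin (TCP) lies on the centre line of the jaws, within the pads' length; the fingertips stand 19 mm ahead of it and the grasp point (between the pads) is the TCP; y points along the fingers, x is the direction in which the jaws open and shut, and the axes are right-handed (so a half turn about y gives the same grasp; the last joint's range is limited). The gripper opens to 94 mm and grips with 3 to 60 N. Pads are 16 mm wide; open, the fingers measure 119 mm over their backs; the gripper's body (75 mm by 177 mm) begins 78 mm behind the grasp point.
Start: joints at [-0.067, 0.3, 1.521, -0, 1.321, -0.067], TCP at [0.55, -0, 0.224] pointing down, gripper open.
Joint ranges: [-3.03, 3.03], [-0.79, 2.21], [0.23, 2.52], [-1.04, 4.18], [0, 3.07], [-2.55, 2.55]. Speed limits (rad/s): [2.22, 2.22, 2.57, 3.14, 3.14, 3.14].

INTERFACE

Orientations are given as [roll, pitch, yaw] about the fixed x, y, z axes, in that order (R = Rz(yaw) Ry(pitch) Rx(roll)).
In Python, from station import get_obs, cams, workorder gives the robot as it stands.
- The arm moves only by the shell command python3 -m handwheel 'ROWS' [FORCE]. ROWS is JSON, a list of rows, each an object of numbers: "fingers": the opening, from -1 (shut) to 1 (fully open); "x", "y", "z": the shift along the tool's x, y, z in m; "spin": the turn about the tool's y in degrees. In form: [{"fingers": .., "x": .., "y": .., "z": .., "spin": ..}, ...]. A call has exactly 10 rows; each row is the pose to reach, as a shift and turn from the pose commanded when the call began, along the tool's axes at that moment; what a row does not reach only later rows make up. A row lasts 1/10 s, in which the tool goes at most 50 mm and 8.59 degrees, less where a joint would pass 70% of its speed; a pose out of reach is approached as far as the arm can. A call with a gripper value outside its range is refused whole. The fingers move at their own pace and stop on an object; FORCE is the grip in N (left out, the last holds). Time passes only in rows, so rows that repeat a pose let the fingers close, or fill a call up. It gives the time, the measured TCP pose, the force and the opening at its end, in the units of the state.
- get_obs(): the state, without advancing time (a new reading comes with each control period).
- cams.camera(name): name is "scene" or "side" or "wrist"; returns (picture, depth): 420x560x3 uint8, red, green, blue; 420x560 float32, m along the optical axis (not along the pixel's ray), 0 where there is no reading.
- cams.get_calibration(name): a dict with "fx", "fy", "cx", "cy" (pixels), "dist" ([k1, k2, p1, p2, k3] as OpenCV has them; the pictures are not rectified), "view" (4x4, takes a point from world to camera coordinates). Camera axes: x right, y down, z forward; pixel columns grow to the right and rows downward; lengths in m; the calibration is good to about 2 mm. A picture is of the moment at which its call begins: read the wrist's pose just before it. get_calibration takes no time and is no camera call; for the wrist camera it gives the pose at the moment of the call.
- workorder.hand_in(): hands the job in, once; it reports no verdict.
The state is a dict: "time_s": time; "qpos": joint angles; "joint_vel": joint speeds; "tau": joint torques, N m; "ee_pos": TCP position; "eef_rot": TCP orientation; "force": force on the tool from outside, world axes, zero at the start; "moment": the same for the moment, N m; "grip_width": finger opening in m.
Only numpy, scipy, OpenCV 4.12 (cv2) and the standard library are available. Lean on these libraries where they do the work, as an engineer would, in place of code of your own. Each camera call takes 0.05 s, during which the arm holds its last target. There are 200 camera calls.

TASK

Fit the loose square-bored knob fully down onto the square spindle on top of the bottle pen's gate hinge. Then squeeze the safety slide (the catch near the middle of the deck) against its thumb rest, after that the bolt slide (the catch at the gate's free end) against its thumb rest, and with the knob turn the gate clockwise past its detent to at least 65 degrees open. The gate is sprung shut, so finish while still gripping the knob and holding the gate wide open, without touching the gate itself; do not tip or shift the bottle and vial in the pen, nor the bottle and vial standing beside it.

Things in the scene. Friction and masses are not known exactly. Their poses are not given: they have to be found in the camera images.
- pen: Bottle pen: fixed metal tray 149 x 206 mm, walls 60 high, gate in its front (-x) face. Origin: in its underside, z up; body x -74 to 75, y -114 to 92. In its frame, mm: upright gate hinge at x=-60, y=65; deck at height 84 to 92 over the gate (x -73 to -28, y -114 to 44) carries two catches whose tabs and rests stand from 92 up to 118; detent housing beside the hinge (y 89 to 106, 44 high).
- gate: The gate itself: framed leaf 6 mm thick, clear pane, 22 to 76 mm above the worktop, reaching 171 mm from the hinge. Origin on the hinge axis at worktop height; the leaf lies along its own -y. It sweeps clockwise seen from above, out in front of the pen towards the robot. Turn it by the knob only.
- gate_hinge (a joint): Opening of the gate, rad: 0 shut, grows clockwise seen from above, stop at 1.5. Blocked near 0 until the bolt slide is released. A spring pulls it shut (0.04 N m at 0, 0.13 at 1.5); a ball detent resists from about 0.35 to 0.85 rad (peak about 0.15 N m in all). Let go when wide open, it falls back onto the detent, to about 0.65.
- spindle (a point): Square steel spindle on top of the gate's hinge barrel; it turns with the gate and turns it. 16 x 16 mm, straight for 20 mm, then tapering over 8 mm to a 9 mm tip. The point is on its axis at the foot, the shoulder on which the knob seats, 92 mm above the worktop; x and y square to its faces, z up.
- knob: Loose knob standing upright on the worktop: dark steel block 32 x 32 mm, 48 high, 3 mm round boss on top, 80 g. Origin: centre of underside; x, y square to its faces. Underside has a square bore 18 x 18 mm, 32 deep, 2 mm chamfer, parallel to the outer faces (fits any of four ways, 0.13 rad play). Fully down: underside on the spindle's shoulder.
- safety_pinch (a point): Fixed point on the deck top, axes of the pen: middle between the outer faces of safety tab and thumb rest once squeezed home. Along x: tab's outer face 31.5 mm towards -x when locked, moves 15 mm towards +x; fixed rest's outer face 16.5 mm towards +x. Each 6 mm thick, 18 wide in y, 26 high above the deck. Pinch along x.
- safety_slide (a joint): Safety slide, m: 0 locked, 0.015 home at its stop (released from 0.010). About 3 N moves it; friction holds it where it is left. While locked its tongue blocks the bolt slide.
- bolt_pinch (a point): Fixed point on the deck top, axes of the pen: middle between the outer faces of bolt tab and thumb rest once squeezed home. Along y: tab's outer face 29.5 mm towards -y when locked, moves 15 mm towards +y; fixed rest's outer face 14.5 mm towards +y. Each 6 mm thick, 22 wide in x, 26 high above the deck. Pinch along y.
- bolt_slide (a joint): Bolt slide, m: 0 locked (its bolt stands in front of the gate's lug), 0.015 home at its stop (released from 0.010; stopped at about 0.002 while the safety slide is locked). About 3 N moves it; friction holds it where it is left.
- pen_bottle: Small white plastic bottle, 32 mm across, 60 mm high, standing in the pen. Origin: centre of its underside. Leave alone.
- pen_vial: Brown screw vial, 22 mm across, 44 mm high, standing in the pen. Origin: centre of its underside. Leave alone.
- side_bottle: White plastic bottle, 38 mm across, 75 mm high, standing on the worktop to the right of the pen. Origin: centre of its underside. Leave alone.
- low_vial: Brown screw vial, 22 mm across, 44 mm high, standing on the worktop to the left of the pen, beyond the knob. Origin: centre of its underside. Leave alone.
There are look-alikes about, which are no part of the job. What is shaped like the knob but blue is not meant.

How it is judged:
By the outcome, as a careful person would: the job done as asked, in the order asked, and still so for the second after the job is handed in, while the arm keeps its last pose, push and grip.
It also fails if it takes over 64 s, if anything falls off the work surface, if the arm or the gripper's body presses on something with over 40 N, if the wrist force passes 120 N, or if a joint passes its speed limit or range.

## Working session

There is one attempt and no reset: what is moved stays moved. The work goes in short steps, Python scripts to look and compute and a shell command to move; the robot and the scene stay as the last step left them, time stands still between calls to the robot, and variables do not carry over. Pictures are saved under pics/ and viewed, about 8 in all and at most 12, crops included, and the job is handed in when it is done.

```bash
ls; mkdir -p pics
cat > h.py <<'E'
import numpy as np,cv2
from station import get_obs,cams,workorder
def snap(n,f):
    c=cams.get_calibration(n); im,d=cams.camera(n)
    np.savez('pics/'+f+'.npz',im=im,d=d,**{k:np.array(v) for k,v in c.items()})
    cv2.imwrite('pics/'+f+'.png',im[:,:,::-1]); return im,d,c
def load(f):
    z=np.load('pics/'+f+'.npz'); return z['im'],z['d'],{k:z[k] for k in('fx','fy','cx','cy','dist','view')}
def K(c): return np.array([[c['fx'],0,c['cx']],[0,c['fy'],c['cy']],[0,0,1.]],float)
def cloud(d,c):
    h,w=d.shape; u,v=np.meshgrid(np.arange(w),np.arange(h))
    p=cv2.undistortPoints(np.stack([u,v],-1).reshape(-1,1,2).astype(float),K(c),np.array(c['dist'],float)).reshape(h,w,2)
    P=np.dstack([p*d[...,None],d]); V=np.array(c['view'])
    W=(P-V[:3,3])@V[:3,:3]; W[d<=0]=np.nan; return W
def onplane(px,c,z):
    p=cv2.undistortPoints(np.array(px,float).reshape(-1,1,2),K(c),np.array(c['dist'],float)).reshape(-1,2)
    V=np.array(c['view']);R=V[:3,:3].T;o=-R@V[:3,3]
    r=np.c_[p,np.ones(len(p))]@R.T
    return o+r*((z-o[2])/r[:,2])[:,None]
def proj(P,c):
    V=np.array(c['view']); return cv2.projectPoints(np.array(P,float).reshape(-1,3),cv2.Rodrigues(V[:3,:3])[0],V[:3,3],K(c),np.array(c['dist'],float))[0].reshape(-1,2)
E
python3 - <<'E'
from h import *
o=get_obs();print(o)
a=[snap(n,n+'0') for n in('scene','side','wrist')]
for x in a: print(x[2])
cv2.imwrite('pics/all0.png',np.hstack([cv2.resize(x[0],(400,300)) for x in a[:2]])[:,:,::-1])
E
```

```text
pics
{'time_s': 0.0, 'qpos': array([-6.66251437e-02,  3.00455143e-01,  1.52158786e+00,  3.44608378e-05,
        1.32072577e+00, -6.65903438e-02]), 'joint_vel': array([-0.00038007, -0.00133313, -0.00070307,  0.00128043,  0.00037539,
       -0.00209062]), 'tau': array([-1.53750298e-03, -5.31805658e+01, -3.52735734e+01,  7.07558286e-02,
        2.43994006e-02, -4.79655944e-05]), 'ee_pos': array([5.49750134e-01, 8.33004339e-06, 2.23892214e-01]), 'eef_rot': array([-1.57068476e+00,  1.17129045e-03, -4.32823232e-05]), 'force': array([-0.50598781, -0.83659991, -0.24852782]), 'moment': array([-0.03936168,  0.01810984, -0.03615632]), 'grip_width': 0.09405228420289811}
{'fx': 522.1262169972856, 'fy': 522.1262169972856, 'cx': 284.5322650040837, 'cy': 204.1052710239543, 'dist': array([-0.005643,  0.      ,  0.      ,  0.      ,  0.      ]), 'view': array([[ 0.59770582, -0.80155563,  0.01601027, -0.33434904],
       [-0.44122334, -0.34555487, -0.82819913,  0.3209355 ],
       [ 0.6693801 ,  0.48795534, -0.56020521,  1.09768617],
       [ 0.        ,  0.        ,  0.        ,  1.        ]])}
{'fx':
[... 264 characters left out ...]
-0.59590558, -0.80201121,  0.0363564 ],
       [-0.04278399,  0.8009023 , -0.59726462,  1.20580151],
       [ 0.        ,  0.        ,  0.        ,  1.        ]])}
{'fx': 375.13145303767806, 'fy': 375.13145303767806, 'cx': 284.42467231908273, 'cy': 215.18885878730265, 'dist': array([-0.06048846,  0.        ,  0.        ,  0.        ,  0.        ]), 'view': array([[ 9.99999490e-01, -3.80874011e-04, -9.35328638e-04,
        -5.50105727e-01],
       [-1.51455067e-04, -9.72241797e-01,  2.33978342e-01,
        -2.46299723e-02],
       [-9.98481866e-04, -2.33978081e-01, -9.72241359e-01,
         3.89656041e-01],
       [ 0.00000000e+00,  0.00000000e+00,  0.00000000e+00,
         1.00000000e+00]])}
```

View pics/scene0.png

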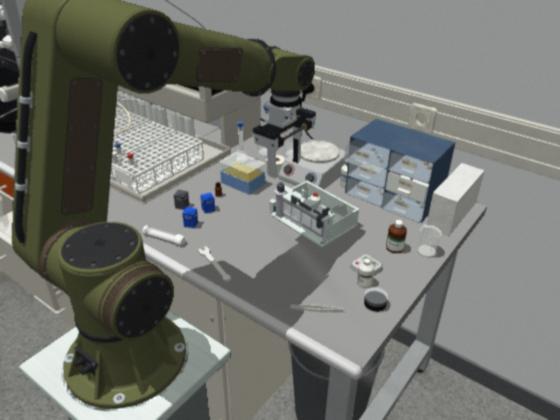

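View pics/wrist0.png

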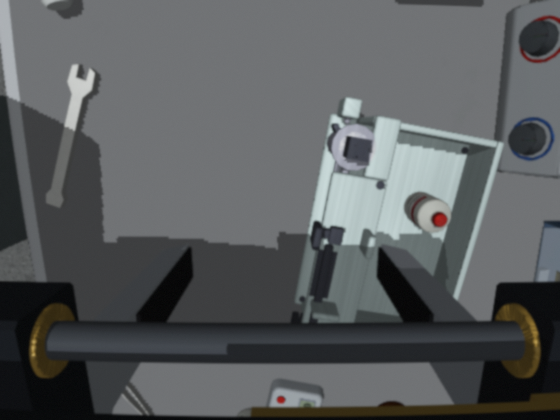

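Run:
```python
from h import *
im,d,c=load('scene0');W=cloud(d,c)
for p in [(181,199),(181,193),(190,217),(208,203),(218,188),(281,188),(315,198),(397,235),(366,268)]:
    print(p,W[p[1],p[0]].round(3))
a=cv2.resize(im[160:260,160:360],(800,400),interpolation=cv2.INTER_CUBIC)
im,d,c=load('wrist0');W=cloud(d,c)
for p in [(355,148),(349,107),(383,150),(433,215),(440,219),(328,236),(325,272),(300,320),(320,236),(496,146),(333,120)]:
    print(p,W[p[1],p[0]].round(3))
cv2.imwrite('pics/a.png',a[:,:,::-1])
```

```text
(181, 199) [0.458 0.304 0.035]
(181, 193) [0.465 0.31  0.05 ]
(190, 217) [0.408 0.217 0.036]
(208, 203) [0.496 0.233 0.03 ]
(218, 188) [0.574 0.265 0.03 ]
(281, 188) [0.598 0.043 0.105]
(315, 198) [ 0.68  -0.019  0.054]
(397, 235) [ 0.655 -0.292  0.063]
(366, 268) [ 0.494 -0.291  0.061]
(355, 148) [0.6   0.052 0.119]
(349, 107) [0.607 0.083 0.044]
(383, 150) [0.627 0.049 0.091]
(433, 215) [ 0.682 -0.01   0.063]
(440, 219) [ 0.687 -0.013  0.067]
(328, 236) [ 0.585 -0.019  0.099]
(325, 272) [ 0.583 -0.049  0.099]
(300, 320) [ 0.565 -0.109  0.07 ]
(320, 236) [ 0.577 -0.013  0.117]
(496, 146) [0.735 0.051 0.058]
(333, 120) [0.597 0.072 0.009]
```

View pics/a.png

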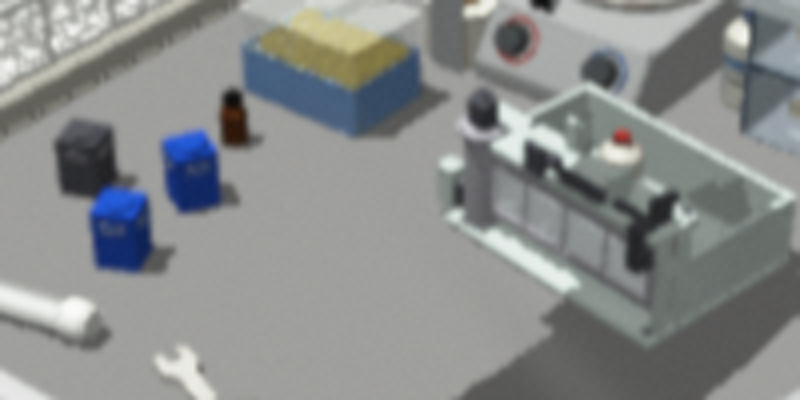

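View pics/side0.png

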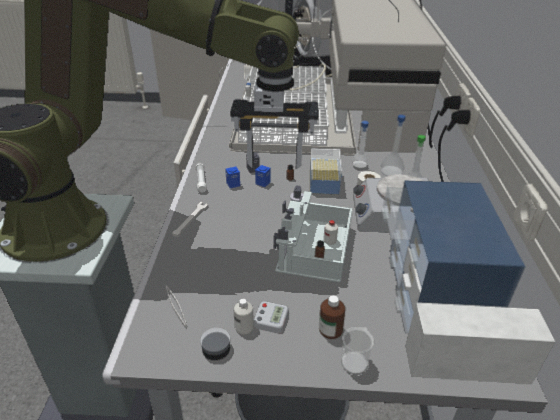

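Candidates at the scene image: dark block (181,199), blue blocks (190,217) and (208,203), and the dark spindle on the pen itself (281,188). The dark grey one at (181,199) is the knob, with low_vial (218,188) beyond it; the crop confirms that it is dark and not blue. The pen's gate faces the robot, its hinge is at +y, and the catches show at crop (540,155) and (640,220). Now I'll look closer with the wrist camera.

```bash
python3 -m handwheel '[{"x":0.01,"y":-0.01,"z":-0.03},{"x":0.02,"y":-0.02,"z":-0.06},{"x":0.03,"y":-0.03,"z":-0.09},{"x":0.03,"y":-0.03,"z":-0.10},{"x":0.03,"y":-0.03,"z":-0.10},{"x":0.03,"y":-0.03,"z":-0.10},{"x":0.03,"y":-0.03,"z":-0.10},{"x":0.03,"y":-0.03,"z":-0.10},{"x":0.03,"y":-0.03,"z":-0.10},{"x":0.03,"y":-0.03,"z":-0.10}]' 30
python3 -c "
from h import *
snap('wrist','w1')"
python3 -m handwheel '[{"x":-0.02,"z":0.04},{"x":-0.04,"z":0.08},{"x":-0.06,"z":0.12},{"x":-0.08,"z":0.16},{"x":-0.10,"z":0.20},{"x":-0.10,"z":0.24},{"x":-0.10,"z":0.28},{"x":-0.10,"z":0.30},{"x":-0.10,"z":0.30},{"x":-0.10,"z":0.30}]'
python3 - <<'E'
from h import *
snap('wrist','w2')
a=[load(f)[0] for f in('w1','w2')]
cv2.imwrite('pics/w12.png',np.vstack([a[0][:300],a[1][:300]])[:,:,::-1])
E
```

```text
validation failed for argument at $[0]...
validation failed for argument at $[0]...
```

View pics/w12.png

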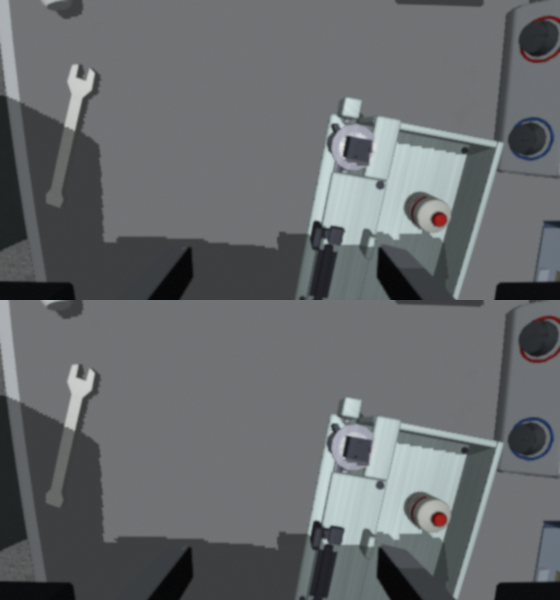

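The rows need all five keys, so the arm did not move and both pictures show the starting view. I'll repeat the moves with full rows.

```bash
python3 -m handwheel '[{"fingers":1,"x":0.01,"y":-0.01,"z":-0.03,"spin":0},{"fingers":1,"x":0.02,"y":-0.02,"z":-0.06,"spin":0},{"fingers":1,"x":0.03,"y":-0.03,"z":-0.09,"spin":0},{"fingers":1,"x":0.03,"y":-0.03,"z":-0.10,"spin":0},{"fingers":1,"x":0.03,"y":-0.03,"z":-0.10,"spin":0},{"fingers":1,"x":0.03,"y":-0.03,"z":-0.10,"spin":0},{"fingers":1,"x":0.03,"y":-0.03,"z":-0.10,"spin":0},{"fingers":1,"x":0.03,"y":-0.03,"z":-0.10,"spin":0},{"fingers":1,"x":0.03,"y":-0.03,"z":-0.10,"spin":0},{"fingers":1,"x":0.03,"y":-0.03,"z":-0.10,"spin":0}]' 30
python3 -c "
from h import *
snap('wrist','w1')"
python3 -m handwheel '[{"fingers":1,"x":-0.02,"y":0,"z":0.04,"spin":0},{"fingers":1,"x":-0.04,"y":0,"z":0.08,"spin":0},{"fingers":1,"x":-0.06,"y":0,"z":0.12,"spin":0},{"fingers":1,"x":-0.08,"y":0,"z":0.16,"spin":0},{"fingers":1,"x":-0.10,"y":0,"z":0.20,"spin":0},{"fingers":1,"x":-0.10,"y":0,"z":0.24,"spin":0},{"fingers":1,"x":-0.10,"y":0,"z":0.28,"spin":0},{"fingers":1,"x":-0.10,"y":0,"z":0.30,"spin":0},{"fingers":1,"x":-0.10,"y":0,"z":0.30,"spin":0},{"fingers":1,"x":-0.10,"y":0,"z":0.30,"spin":0}]'
python3 - <<'E'
from h import *
snap('wrist','w2')
a=[load(f)[0] for f in('w1','w2')]
cv2.imwrite('pics/w12b.png',np.vstack([a[0][:300],a[1][:300]])[:,:,::-1])
E
```

```text
time_s: 1.25
ee_pos: [0.58, -0.0996, 0.2545]
eef_rot: [-1.571, -0.0, 0.0]
force: [-0.0, -0.2, 0.5]
grip_width: 0.0943
time_s: 2.3
ee_pos: [0.4799, 0.1998, 0.2543]
eef_rot: [-1.571, 0.0, 0.001]
force: [-0.2, 0.2, 0.4]
grip_width: 0.0938
```

View pics/w12b.png

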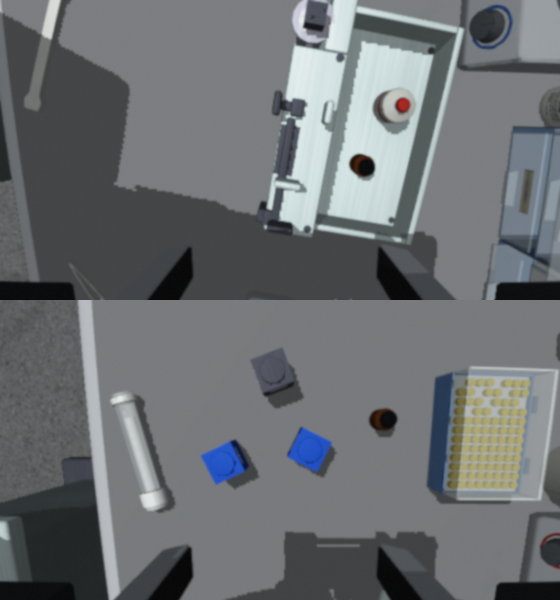

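Run:
```python
from h import *
def rect(P):
    c,s,a=cv2.minAreaRect(P[:,:2].astype(np.float32)*1000); return np.round(c,1),np.round(s,1),round(a,1)
im,d,c=load('w2');W=cloud(d,c);I=im.astype(int)
print('floor z',np.nanmedian(W[100:130,200:240,2]))
top=(abs(W[...,2]-.048)<.007);dark=(I.max(2)<110);blue=(I[...,2]-I[...,0]>60)
m=np.zeros_like(top);m[30:110,240:310]=1
P=W[top&dark&m];print('knob',len(P),rect(P),np.median(P[:,2]),P.max(0))
n,l,s,ce=cv2.connectedComponentsWithStats((top&blue).astype(np.uint8))
for i in range(1,n):
    if s[i,4]>100:print('blue',rect(W[l==i]),ce[i])
m=np.zeros_like(top);m[100:140,360:405]=1
P=W[m&(W[...,2]>.035)];print('vial',P.mean(0))
for f in('wrist0','w1'):
    im,d,c=load(f);W=cloud(d,c);x,y,z=np.moveaxis(W,-1,0)
    roi=np.zeros(d.shape,bool);roi[:300,250:480]=1
    for nm,lo,hi in(('spindle',.112,.135),('tabs',.106,.125),('deck',.086,.097),('walls',.055,.065)):
        n,l,s,ce=cv2.connectedComponentsWithStats((roi&(z>lo)&(z<hi)).astype(np.uint8))
        for i in range(1,n):
            if s[i,4]>25:print(f,nm,s[i,4],ce[i].round(),rect(W[l==i]),np.median(z[l==i]).round(4))
```

```text
floor z -0.00013368368912214474
knob 1252 (array([469. , 316.7]), array([32. , 32.3]), 19.8) 0.04880048412337313 [0.48937791 0.33650427 0.05333266]
blue (array([504.7, 244. ]), array([32. , 32.1]), 63.9) [309.35178571 149.11517857]
blue (array([419.6, 231. ]), array([32.5, 32.4]), 25.5) [222.57605761 162.57155716]
vial [0.58057997 0.27334688 0.04330741]
wrist0 spindle 481 [359. 149.] (array([604.1,  50.5]), array([15.9, 16.2]), 79.6) 0.1177
wrist0 spindle 204 [317. 238.] (array([574.5, -15.4]), array([18.3,  6.2]), 81.0) 0.1174
wrist0 spindle 213 [370. 247.] (array([614.7, -22.3]), array([17.7,  6.4]), 80.7) 0.1174
wrist0 tabs 525 [358. 149.] (array([604. ,  50.6]), array([16.1, 16.2]), 80.7) 0.1169
wrist0 tabs 233 [317. 237.] (array([574.6, -15.4]), array([18.3,  6.2]), 80.3) 0.1172
wrist0 tabs 270 [369. 246.] (array([614.7, -22.3]), array([17.9,  6.4]), 81.2) 0.117
wrist0 deck 8279 [354. 207.] (array([602.5,  -3. ]), array([159.1,  49.9]), 80.7) 0.092
wrist0 walls 598 [440. 133.] (array([684.3,  60.8]), array([ 6.3, 72. ]), 80.7) 0.0597
wrist0 walls 751 [467. 254.] (array([720.4, -
[... 603 characters left out ...]
 array([16.9, 16.3]), 79.6) 0.117
w1 tabs 185 [277. 103.] (array([574.5, -15.6]), array([17.6,  6. ]), 80.3) 0.1174
w1 tabs 210 [328. 112.] (array([614.9, -22.2]), array([18. ,  6.1]), 79.7) 0.1174
w1 tabs 239 [287. 185.] (array([582.5, -79.7]), array([ 6.1, 21.6]), 80.9) 0.1173
w1 tabs 265 [279. 228.] (array([ 576.2, -117.1]), array([ 6.6, 21.7]), 79.7) 0.1171
w1 deck 10022 [312. 111.] (array([597.2, -28.6]), array([200.5,  51.4]), 80.1) 0.0919
w1 walls 3134 [412. 123.] (array([675.4, -39.1]), array([207.1,  99.4]), 80.3) 0.0596
w1 walls 161 [476.  26.] (array([753.3,  57. ]), array([ 6.1, 23.2]), 4.9) 0.0575
w1 walls 374 [398. 106.] (array([687. , -13.4]), array([25.1, 25.6]), 16.3) 0.0568
```

Measured: knob at (0.469, 0.3167) yaw 19.8°, top at 0.0488. Spindle axis (0.6038, 0.0504), yaw about -9.7° (same as the pen). Safety tab (0.5745, -0.0155) with its rest (0.6148, -0.0222), bolt tab (0.5762, -0.1171) with its rest (0.5826, -0.0797), all with tops at 0.1174. In the view, the knob is dark at w2 (272,70) and the blue ones are at (309,149) and (222,162). Now I'll grasp the knob.

```bash
python3 -m handwheel '[{"fingers":1,"x":-0.003,"y":0.03,"z":0.035,"spin":-7},{"fingers":1,"x":-0.007,"y":0.07,"z":0.075,"spin":-14},{"fingers":1,"x":-0.011,"y":0.11,"z":0.110,"spin":-19.8},{"fingers":1,"x":-0.011,"y":0.14,"z":0.117,"spin":-19.8},{"fingers":1,"x":-0.011,"y":0.15,"z":0.117,"spin":-19.8},{"fingers":1,"x":-0.011,"y":0.15,"z":0.117,"spin":-19.8},{"fingers":1,"x":-0.011,"y":0.175,"z":0.117,"spin":-19.8},{"fingers":1,"x":-0.011,"y":0.20,"z":0.117,"spin":-19.8},{"fingers":1,"x":-0.011,"y":0.2245,"z":0.117,"spin":-19.8},{"fingers":1,"x":-0.011,"y":0.2245,"z":0.117,"spin":-19.8}]' 30
python3 -m handwheel '[{"fingers":-0.5,"x":0,"y":0,"z":0,"spin":0},{"fingers":-0.5,"x":0,"y":0,"z":0,"spin":0},{"fingers":-0.5,"x":0,"y":0,"z":0,"spin":0},{"fingers":-0.5,"x":0,"y":0,"z":0,"spin":0},{"fingers":-0.5,"x":0,"y":0,"z":0,"spin":0},{"fingers":-0.5,"x":0,"y":0,"z":0,"spin":0},{"fingers":-0.5,"x":0,"y":0,"z":0,"spin":0},{"fingers":-0.5,"x":0,"y":0,"z":0,"spin":0},{"fingers":-0.5,"x":0,"y":0,"z":0,"spin":0},{"fingers":-0.5,"x":0,"y":0,"z":0,"spin":0}]' 30
```

```text
time_s: 3.35
ee_pos: [0.4692, 0.3154, 0.0296]
eef_rot: [-1.571, 0.002, 0.344]
force: [-0.7, -0.1, 0.5]
grip_width: 0.0942
time_s: 4.35
ee_pos: [0.4689, 0.317, 0.0299]
eef_rot: [-1.571, 0.0, 0.346]
force: [-0.4, -0.0, -0.0]
grip_width: 0.0321
```

```bash
python3 -m handwheel '[{"fingers":-0.5,"x":0,"y":-0.04,"z":0,"spin":0},{"fingers":-0.5,"x":0,"y":-0.08,"z":0,"spin":0},{"fingers":-0.5,"x":0.004,"y":-0.12,"z":-0.03,"spin":4},{"fingers":-0.5,"x":0.009,"y":-0.15,"z":-0.07,"spin":9},{"fingers":-0.5,"x":0.014,"y":-0.15,"z":-0.11,"spin":14},{"fingers":-0.5,"x":0.019,"y":-0.15,"z":-0.155,"spin":19},{"fingers":-0.5,"x":0.025,"y":-0.15,"z":-0.20,"spin":24},{"fingers":-0.5,"x":0.030,"y":-0.15,"z":-0.24,"spin":29.5},{"fingers":-0.5,"x":0.034,"y":-0.15,"z":-0.275,"spin":29.5},{"fingers":-0.5,"x":0.0366,"y":-0.15,"z":-0.2965,"spin":29.5}]' 40
python3 -m handwheel '[{"fingers":-0.5,"x":0,"y":0,"z":0,"spin":0},{"fingers":-0.5,"x":0,"y":0,"z":0,"spin":0},{"fingers":-0.5,"x":0,"y":0,"z":0,"spin":0},{"fingers":-0.5,"x":0,"y":0.005,"z":0,"spin":0},{"fingers":-0.5,"x":0,"y":0.01,"z":0,"spin":0},{"fingers":-0.5,"x":0,"y":0.015,"z":0,"spin":0},{"fingers":-0.5,"x":0,"y":0.018,"z":0,"spin":0},{"fingers":-0.5,"x":0,"y":0.018,"z":0,"spin":0},{"fingers":-0.5,"x":0,"y":0.018,"z":0,"spin":0},{"fingers":-0.5,"x":0,"y":0.018,"z":0,"spin":0}]'
python3 - <<'E'
from h import *
o=get_obs();print(o['ee_pos'],o['eef_rot'],o['qpos'])
a=snap('side','s1');b=snap('wrist','w3');e=snap('scene','c1')
p=proj([o['ee_pos']],a[2])[0].astype(int);q=proj([o['ee_pos']],e[2])[0].astype(int);print(p,q)
f=lambda i,p:cv2.resize(i[p[1]-30:p[1]+45,p[0]-50:p[0]+50],(400,300),interpolation=cv2.INTER_CUBIC)
cv2.imwrite('pics/b.png',np.vstack([np.hstack([f(a[0],p),f(e[0],q)]),np.hstack([cv2.resize(b[0],(400,300)),np.zeros((300,400,3),np.uint8)])])[:,:,::-1])
E
```

```text
time_s: 5.35
ee_pos: [0.6045, 0.048, 0.1797]
eef_rot: [-1.571, 0.0, -0.171]
force: [0.0, 0.5, -0.5]
grip_width: 0.0318
time_s: 6.35
ee_pos: [0.604, 0.0504, 0.1622]
eef_rot: [-1.571, -0.0, -0.169]
force: [-0.4, -0.1, -0.4]
grip_width: 0.0316
[0.60395165 0.05041051 0.16216228] [-1.57074488e+00 -3.22428001e-04 -1.69344757e-01] [ 2.28517260e-02  4.77544150e-01  1.42433396e+00 -1.17271359e-05
  1.23938823e+00  1.92200289e-01]
[297 171] [280 168]
```

View pics/b.png

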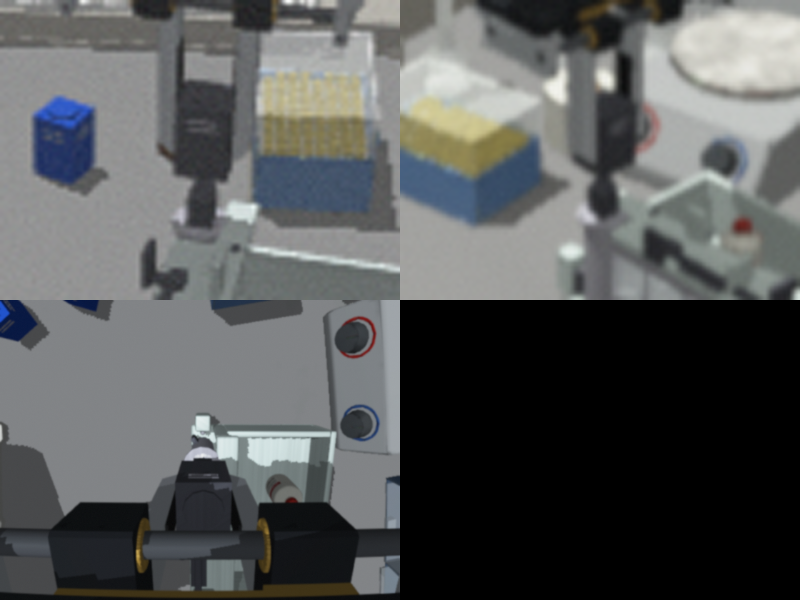

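The view shows the knob held upright between the fingers, right above the spindle tip in the side (205,180) and scene (600,180) crops. Lowering in two stages.

```bash
python3 -m handwheel '[{"fingers":-0.5,"x":0,"y":0.004,"z":0,"spin":0},{"fingers":-0.5,"x":0,"y":0.008,"z":0,"spin":0},{"fingers":-0.5,"x":0,"y":0.011,"z":0,"spin":0},{"fingers":-0.5,"x":0,"y":0.014,"z":0,"spin":0},{"fingers":-0.5,"x":0,"y":0.017,"z":0,"spin":0},{"fingers":-0.5,"x":0,"y":0.019,"z":0,"spin":0},{"fingers":-0.5,"x":0,"y":0.021,"z":0,"spin":0},{"fingers":-0.5,"x":0,"y":0.023,"z":0,"spin":0},{"fingers":-0.5,"x":0,"y":0.025,"z":0,"spin":0},{"fingers":-0.5,"x":0,"y":0.025,"z":0,"spin":0}]'
```

```text
time_s: 7.5
ee_pos: [0.6038, 0.0504, 0.1367]
eef_rot: [-1.571, 0.0, -0.169]
force: [-0.1, -0.5, -1.5]
grip_width: 0.0319
```

```bash
python3 -m handwheel '[{"fingers":-0.5,"x":0,"y":0.003,"z":0,"spin":0},{"fingers":-0.5,"x":0,"y":0.006,"z":0,"spin":0},{"fingers":-0.5,"x":0,"y":0.008,"z":0,"spin":0},{"fingers":-0.5,"x":0,"y":0.010,"z":0,"spin":0},{"fingers":-0.5,"x":0,"y":0.012,"z":0,"spin":0},{"fingers":-0.5,"x":0,"y":0.013,"z":0,"spin":0},{"fingers":-0.5,"x":0,"y":0.014,"z":0,"spin":0},{"fingers":-0.5,"x":0,"y":0.015,"z":0,"spin":0},{"fingers":-0.5,"x":0,"y":0.016,"z":0,"spin":0},{"fingers":-0.5,"x":0,"y":0.016,"z":0,"spin":0}]'
```

```text
time_s: 8.5
ee_pos: [0.6039, 0.0504, 0.1218]
eef_rot: [-1.571, -0.001, -0.169]
force: [-4.3, -0.5, 7.5]
grip_width: 0.0315
```

The knob is seated: TCP 0.1218, so its underside is at about 0.092, with 7.5 N up. Release, lift and move to the safety catch.

```bash
python3 -m handwheel '[{"fingers":1,"x":0,"y":0,"z":0,"spin":0},{"fingers":1,"x":0,"y":0,"z":0,"spin":0},{"fingers":1,"x":0,"y":0,"z":0,"spin":0},{"fingers":1,"x":0,"y":0,"z":0,"spin":0},{"fingers":1,"x":0,"y":0,"z":0,"spin":0},{"fingers":1,"x":0,"y":-0.005,"z":0,"spin":0},{"fingers":1,"x":0,"y":-0.02,"z":0,"spin":0},{"fingers":1,"x":0,"y":-0.04,"z":0,"spin":0},{"fingers":1,"x":0,"y":-0.06,"z":0,"spin":0},{"fingers":1,"x":0,"y":-0.06,"z":0,"spin":0}]'
python3 -m handwheel '[{"fingers":1,"x":0.005,"y":0,"z":-0.035,"spin":0},{"fingers":1,"x":0.010,"y":0,"z":-0.07,"spin":0},{"fingers":1,"x":0.010,"y":0,"z":-0.07,"spin":0},{"fingers":1,"x":0.010,"y":0,"z":-0.07,"spin":0},{"fingers":1,"x":0.010,"y":0.02,"z":-0.07,"spin":0},{"fingers":1,"x":0.010,"y":0.04,"z":-0.07,"spin":0},{"fingers":1,"x":0.010,"y":0.055,"z":-0.07,"spin":0},{"fingers":1,"x":0.010,"y":0.0635,"z":-0.07,"spin":0},{"fingers":1,"x":0.010,"y":0.0635,"z":-0.07,"spin":0},{"fingers":1,"x":0.010,"y":0.0635,"z":-0.07,"spin":0}]'
python3 - <<'E'
from h import *
a=snap('side','s2');e=snap('scene','c2')
P=[.604,.02,.12];p=proj([P],a[2])[0].astype(int);q=proj([P],e[2])[0].astype(int)
f=lambda i,p:cv2.resize(i[p[1]-38:p[1]+37,p[0]-50:p[0]+50],(400,300),interpolation=cv2.INTER_CUBIC)
cv2.imwrite('pics/d.png',np.hstack([f(a[0],p),f(e[0],q)])[:,:,::-1])
E
```

```text
time_s: 9.5
ee_pos: [0.6051, 0.0505, 0.1849]
eef_rot: [-1.57, -0.006, -0.169]
force: [-0.6, 0.2, -0.5]
grip_width: 0.0938
time_s: 10.5
ee_pos: [0.6023, -0.02, 0.1181]
eef_rot: [-1.571, -0.001, -0.169]
force: [0.0, -0.4, 0.9]
grip_width: 0.0943
```

View pics/d.png

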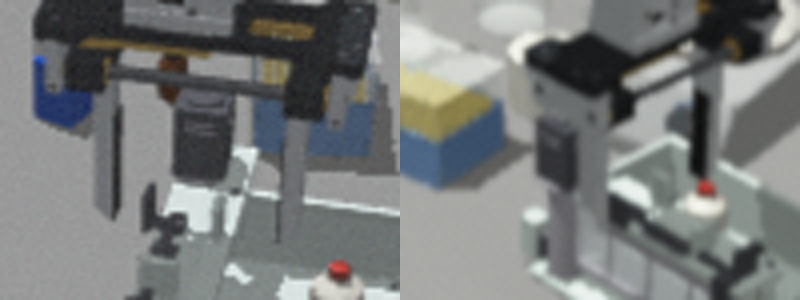

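The knob sits down on the barrel flange (side crop 205,140; scene crop 557,155), and the jaws straddle the safety tab and rest. Squeezing.

```bash
python3 -m handwheel '[{"fingers":-0.5,"x":0,"y":0,"z":0,"spin":0},{"fingers":-0.5,"x":0,"y":0,"z":0,"spin":0},{"fingers":-0.5,"x":0,"y":0,"z":0,"spin":0},{"fingers":-0.5,"x":0,"y":0,"z":0,"spin":0},{"fingers":-0.5,"x":0,"y":0,"z":0,"spin":0},{"fingers":-0.5,"x":0,"y":0,"z":0,"spin":0},{"fingers":-0.5,"x":0,"y":0,"z":0,"spin":0},{"fingers":-0.5,"x":0,"y":0,"z":0,"spin":0},{"fingers":-0.5,"x":0,"y":0,"z":0,"spin":0},{"fingers":-0.5,"x":0,"y":0,"z":0,"spin":0}]' 15
```

```text
time_s: 11.6
ee_pos: [0.601, -0.0201, 0.1175]
eef_rot: [-1.571, 0.003, -0.169]
force: [-11.9, 1.6, 7.5]
grip_width: 0.0327
```

Width 32.7 mm ≈ 33, so the safety is home. On to the bolt catch: pinch point (0.5807, -0.0910), jaws along pen y, partial opening.

```bash
python3 -m handwheel '[{"fingers":0.6,"x":0,"y":0,"z":0,"spin":0},{"fingers":0.6,"x":0,"y":0,"z":0,"spin":0},{"fingers":0.6,"x":0,"y":0,"z":0,"spin":0},{"fingers":0.6,"x":0,"y":0,"z":0,"spin":0},{"fingers":0.6,"x":0,"y":-0.02,"z":0,"spin":0},{"fingers":0.6,"x":0,"y":-0.04,"z":0,"spin":0},{"fingers":0.6,"x":0,"y":-0.06,"z":0,"spin":0},{"fingers":0.6,"x":-0.003,"y":-0.06,"z":-0.03,"spin":0},{"fingers":0.6,"x":-0.009,"y":-0.06,"z":-0.0735,"spin":-3},{"fingers":0.6,"x":-0.009,"y":-0.06,"z":-0.0735,"spin":-10}]'
python3 -m handwheel '[{"fingers":0.6,"x":0,"y":0,"z":0,"spin":-8.5},{"fingers":0.6,"x":0,"y":0,"z":0,"spin":-17},{"fingers":0.6,"x":0,"y":0,"z":0,"spin":-25.5},{"fingers":0.6,"x":0,"y":0,"z":0,"spin":-34},{"fingers":0.6,"x":0,"y":0,"z":0,"spin":-42.5},{"fingers":0.6,"x":0,"y":0,"z":0,"spin":-51},{"fingers":0.6,"x":0,"y":0,"z":0,"spin":-59.5},{"fingers":0.6,"x":0,"y":0,"z":0,"spin":-68},{"fingers":0.6,"x":0,"y":0,"z":0,"spin":-76},{"fingers":0.6,"x":0,"y":0,"z":0,"spin":-80}]'
python3 -m handwheel '[{"fingers":0.6,"x":0,"y":0,"z":0,"spin":0},{"fingers":0.6,"x":0,"y":0,"z":0,"spin":0},{"fingers":0.6,"x":0,"y":0,"z":0,"spin":0},{"fingers":0.6,"x":0,"y":0,"z":0,"spin":0},{"fingers":0.6,"x":0,"y":0,"z":0,"spin":0},{"fingers":0.6,"x":0,"y":0,"z":0,"spin":0},{"fingers":0.6,"x":0,"y":0,"z":0,"spin":0},{"fingers":0.6,"x":0,"y":0,"z":0,"spin":0},{"fingers":0.6,"x":0,"y":0,"z":0,"spin":0},{"fingers":0.6,"x":0,"y":0,"z":0,"spin":0}]'
python3 - <<'E'
from h import *
im,d,c=snap('wrist','w4');W=cloud(d,c);z=W[...,2]
n,l,s,ce=cv2.connectedComponentsWithStats(((z>.106)&(z<.15)).astype(np.uint8))
for i in range(1,n):
    if s[i,4]>25:
        P=W[l==i];r=cv2.minAreaRect(P[:,:2].astype(np.float32)*1000);print(s[i,4],ce[i].round(),np.round(r[0],1),np.round(r[1],1),round(r[2],1),np.median(P[:,2]).round(4))
E
```

```text
time_s: 12.6
ee_pos: [0.5797, -0.0948, 0.1776]
eef_rot: [-1.572, -0.0, 0.004]
force: [-0.8, 0.6, -0.1]
grip_width: 0.075
time_s: 13.6
ee_pos: [0.5807, -0.0912, 0.1774]
eef_rot: [-1.571, -0.0, 1.407]
force: [-0.0, 0.1, -1.3]
grip_width: 0.0753
time_s: 14.6
ee_pos: [0.5807, -0.0912, 0.1775]
eef_rot: [-1.571, -0.0, 1.402]
force: [-0.4, 0.4, 0.1]
grip_width: 0.075
4830 [521. 240.] [604.5  50.4] [34.6 32.9] 81.5 0.1392
405 [244. 234.] [ 576.  -116.8] [ 6.2 21.6] 79.9 0.1173
370 [304. 234.] [582.3 -79.8] [ 6.1 21.6] 78.9 0.1176
397 [402. 227.] [587.8 -18.5] [18.4  5.8] 80.4 0.117
170 [407. 266.] [614.2 -18.3] [9.8 5.4] 72.8 0.1167
```

The safety tab has moved to its 27 mm centre spacing (home), and the knob top is at 0.139 (seated). Squeezing the bolt.

```bash
python3 -m handwheel '[{"fingers":0.6,"x":0,"y":0.02,"z":0,"spin":0},{"fingers":0.6,"x":0,"y":0.04,"z":0,"spin":0},{"fingers":0.6,"x":0,"y":0.055,"z":0,"spin":0},{"fingers":0.6,"x":0,"y":0.06,"z":0,"spin":0},{"fingers":0.6,"x":0,"y":0.06,"z":0,"spin":0},{"fingers":-0.5,"x":0,"y":0.06,"z":0,"spin":0},{"fingers":-0.5,"x":0,"y":0.06,"z":0,"spin":0},{"fingers":-0.5,"x":0,"y":0.06,"z":0,"spin":0},{"fingers":-0.5,"x":0,"y":0.06,"z":0,"spin":0},{"fingers":-0.5,"x":0,"y":0.06,"z":0,"spin":0}]' 15
python3 -m handwheel '[{"fingers":-0.5,"x":0,"y":0,"z":0,"spin":0},{"fingers":-0.5,"x":0,"y":0,"z":0,"spin":0},{"fingers":-0.5,"x":0,"y":0,"z":0,"spin":0},{"fingers":-0.5,"x":0,"y":0,"z":0,"spin":0},{"fingers":-0.5,"x":0,"y":0,"z":0,"spin":0},{"fingers":-0.5,"x":0,"y":0,"z":0,"spin":0},{"fingers":-0.5,"x":0,"y":0,"z":0,"spin":0},{"fingers":-0.5,"x":0,"y":0,"z":0,"spin":0},{"fingers":-0.5,"x":0,"y":0,"z":0,"spin":0},{"fingers":-0.5,"x":0,"y":0,"z":0,"spin":0}]'
```

```text
time_s: 15.65
ee_pos: [0.5809, -0.0919, 0.118]
eef_rot: [-1.572, 0.001, 1.401]
force: [-1.0, -4.4, 5.5]
grip_width: 0.0388
time_s: 16.65
ee_pos: [0.5811, -0.0907, 0.118]
eef_rot: [-1.572, -0.001, 1.402]
force: [0.6, 4.9, 6.1]
grip_width: 0.0287
```

```bash
python3 -m handwheel '[{"fingers":0.8,"x":0,"y":0,"z":0,"spin":0},{"fingers":0.8,"x":0,"y":0,"z":0,"spin":0},{"fingers":0.8,"x":0,"y":0,"z":0,"spin":0},{"fingers":0.8,"x":0,"y":0,"z":0,"spin":0},{"fingers":0.8,"x":0,"y":-0.03,"z":0,"spin":0},{"fingers":0.8,"x":0,"y":-0.065,"z":0,"spin":0},{"fingers":0.8,"x":0.03,"y":-0.065,"z":0,"spin":5},{"fingers":0.8,"x":0.07,"y":-0.065,"z":0,"spin":10},{"fingers":0.8,"x":0.11,"y":-0.065,"z":0.001,"spin":15},{"fingers":0.8,"x":0.1434,"y":-0.065,"z":0.001,"spin":20}]'
python3 -m handwheel '[{"fingers":0.8,"x":0,"y":0,"z":0,"spin":8},{"fingers":0.8,"x":0,"y":0,"z":0,"spin":16},{"fingers":0.8,"x":0,"y":0,"z":0,"spin":24},{"fingers":0.8,"x":0,"y":0,"z":0,"spin":32},{"fingers":0.8,"x":0,"y":0,"z":0,"spin":40},{"fingers":0.8,"x":0,"y":0,"z":0,"spin":48},{"fingers":0.8,"x":0,"y":0,"z":0,"spin":56},{"fingers":0.8,"x":0,"y":0,"z":0,"spin":64},{"fingers":0.8,"x":0,"y":0,"z":0,"spin":70},{"fingers":0.8,"x":0,"y":0,"z":0,"spin":70}]'
python3 -m handwheel '[{"fingers":0.8,"x":0,"y":0,"z":0,"spin":0},{"fingers":0.8,"x":0,"y":0.02,"z":0,"spin":0},{"fingers":0.8,"x":0,"y":0.04,"z":0,"spin":0},{"fingers":0.8,"x":0,"y":0.055,"z":0,"spin":0},{"fingers":0.8,"x":0,"y":0.06,"z":0,"spin":0},{"fingers":0.8,"x":0,"y":0.06,"z":0,"spin":0},{"fingers":0.8,"x":0,"y":0.06,"z":0,"spin":0},{"fingers":0.8,"x":0,"y":0.06,"z":0,"spin":0},{"fingers":0.8,"x":0,"y":0.06,"z":0,"spin":0},{"fingers":0.8,"x":0,"y":0.06,"z":0,"spin":0}]'
```

```text
time_s: 17.65
ee_pos: [0.6038, 0.052, 0.1823]
eef_rot: [-1.571, 0.0, 1.049]
force: [1.1, -0.7, 0.3]
grip_width: 0.0846
time_s: 18.65
ee_pos: [0.6038, 0.0501, 0.1822]
eef_rot: [-1.571, 0.0, -0.171]
force: [-0.0, 1.2, -0.8]
grip_width: 0.0844
time_s: 19.65
ee_pos: [0.604, 0.0503, 0.1229]
eef_rot: [-1.571, -0.001, -0.169]
force: [-1.4, -0.6, -0.4]
grip_width: 0.0846
```

```bash
python3 -m handwheel '[{"fingers":-0.5,"x":0,"y":0,"z":0,"spin":0},{"fingers":-0.5,"x":0,"y":0,"z":0,"spin":0},{"fingers":-0.5,"x":0,"y":0,"z":0,"spin":0},{"fingers":-0.5,"x":0,"y":0,"z":0,"spin":0},{"fingers":-0.5,"x":0,"y":0,"z":0,"spin":0},{"fingers":-0.5,"x":0,"y":0,"z":0,"spin":0},{"fingers":-0.5,"x":0,"y":0,"z":0,"spin":0},{"fingers":-0.5,"x":0,"y":0,"z":0,"spin":0},{"fingers":-0.5,"x":0,"y":0,"z":0,"spin":0},{"fingers":-0.5,"x":0,"y":0,"z":0,"spin":0}]' 40
python3 -m handwheel '[{"fingers":-0.5,"x":0,"y":0,"z":0,"spin":2},{"fingers":-0.5,"x":0,"y":0,"z":0,"spin":4},{"fingers":-0.5,"x":0,"y":0,"z":0,"spin":6},{"fingers":-0.5,"x":0,"y":0,"z":0,"spin":8},{"fingers":-0.5,"x":0,"y":0,"z":0,"spin":10},{"fingers":-0.5,"x":0,"y":0,"z":0,"spin":12},{"fingers":-0.5,"x":0,"y":0,"z":0,"spin":14},{"fingers":-0.5,"x":0,"y":0,"z":0,"spin":16},{"fingers":-0.5,"x":0,"y":0,"z":0,"spin":18},{"fingers":-0.5,"x":0,"y":0,"z":0,"spin":18}]'
python3 -c "
from h import *
print(get_obs()['moment'])"
```

```text
time_s: 20.65
ee_pos: [0.6039, 0.0503, 0.1224]
eef_rot: [-1.571, -0.0, -0.169]
force: [0.1, -0.2, -0.4]
grip_width: 0.032
time_s: 21.65
ee_pos: [0.6033, 0.0502, 0.1224]
eef_rot: [-1.572, 0.001, -0.484]
force: [-4.8, -1.1, 3.1]
grip_width: 0.0318
[-0.18029808  0.95071703 -0.04045209]
```

```bash
python3 -m handwheel '[{"fingers":-0.5,"x":0,"y":0,"z":0,"spin":3},{"fingers":-0.5,"x":0,"y":0,"z":0,"spin":6},{"fingers":-0.5,"x":0,"y":0,"z":0,"spin":9},{"fingers":-0.5,"x":0,"y":0,"z":0,"spin":12},{"fingers":-0.5,"x":0,"y":0,"z":0,"spin":15},{"fingers":-0.5,"x":0,"y":0,"z":0,"spin":18},{"fingers":-0.5,"x":0,"y":0,"z":0,"spin":21},{"fingers":-0.5,"x":0,"y":0,"z":0,"spin":24},{"fingers":-0.5,"x":0,"y":0,"z":0,"spin":27},{"fingers":-0.5,"x":0,"y":0,"z":0,"spin":30}]'
python3 -m handwheel '[{"fingers":-0.5,"x":0,"y":0,"z":0,"spin":4},{"fingers":-0.5,"x":0,"y":0,"z":0,"spin":8},{"fingers":-0.5,"x":0,"y":0,"z":0,"spin":12},{"fingers":-0.5,"x":0,"y":0,"z":0,"spin":16},{"fingers":-0.5,"x":0,"y":0,"z":0,"spin":20},{"fingers":-0.5,"x":0,"y":0,"z":0,"spin":24},{"fingers":-0.5,"x":0,"y":0,"z":0,"spin":28},{"fingers":-0.5,"x":0,"y":0,"z":0,"spin":31},{"fingers":-0.5,"x":0,"y":0,"z":0,"spin":32},{"fingers":-0.5,"x":0,"y":0,"z":0,"spin":32}]'
python3 - <<'E'
from h import *
print(get_obs()['moment'],get_obs()['eef_rot'])
a=snap('side','s5');e=snap('scene','c5');b=snap('wrist','w5')
P=[.6,-.01,.08];p=proj([P],a[2])[0].astype(int);q=proj([P],e[2])[0].astype(int)
f=lambda i,p:cv2.resize(i[p[1]-65:p[1]+65,p[0]-80:p[0]+80],(400,325),interpolation=cv2.INTER_CUBIC)
cv2.imwrite('pics/f.png',np.hstack([f(a[0],p),f(e[0],q)])[:,:,::-1])
W=cloud(e[1],e[2]);z=W[...,2]
M=(z>.065)&(z<.08)&(W[...,0]<.59)&(W[...,0]>.42)&(abs(W[...,1])<.15)
Q=W[M];print(len(Q),Q[:,:2].min(0),Q[:,:2].max(0));
if len(Q)>5:
  v=cv2.fitLine(Q[:,:2].astype(np.float32),cv2.DIST_HUBER,0,.01,.01).ravel();print(v,np.degrees(np.arctan2(v[1],v[0])))
E
```

```text
time_s: 22.65
ee_pos: [0.6029, 0.0505, 0.1225]
eef_rot: [-1.573, 0.002, -1.008]
force: [-10.3, -0.5, 4.9]
grip_width: 0.0317
time_s: 23.65
ee_pos: [0.6028, 0.0509, 0.1225]
eef_rot: [-1.574, 0.001, -1.565]
force: [-10.6, 2.2, 5.3]
grip_width: 0.0319
[0.60690456 2.03857064 0.10856462] [-1.57372129e+00  7.00956493e-04 -1.56529991e+00]
204 [ 0.43111451 -0.13024696] [0.58998204 0.0507971 ]
[ 0.47864938 -0.87800616  0.52898663 -0.0378905 ] -61.402767
```

View pics/f.png

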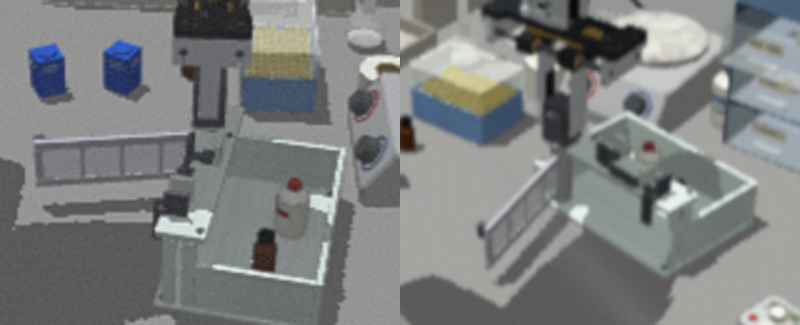

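The gate stands wide open in front of the pen, with its free end at side crop (38,140). The bottle and vial are upright. Next, measure the gate angle and check for shifts of the bottles and vials.

Run:
```python
from h import *
for f in('c5','s5'):
    im,d,c=load(f);W=cloud(d,c);x,y,z=np.moveaxis(W,-1,0)
    Q=W[(z>.03)&(z<.085)&(x<.565)&(x>.40)&(y>-.06)&(y<.12)]
    v=cv2.fitLine(Q[:,:2].astype(np.float32),cv2.DIST_HUBER,0,.01,.01).ravel();a=np.degrees(np.arctan2(v[1],v[0]))
    t=Q[Q[:,0]<np.percentile(Q[:,0],5)].mean(0); b=np.degrees(np.arctan2(t[1]-.0504,t[0]-.6038))
    print(f,len(Q),'line',a,'tip',t,'dir',b%360,'open(tip)',(-99.7-b)%360)
s='side'
A=load('side0');B=load('s5');a=cloud(*A[1:]);b=cloud(*B[1:])
# objects: centroid of points in z bands
for n,cx,cy,r,zl in(('pbottle',.687,-.014,.025,.02),('pvial',None,None,0,0),('lowvial',.5806,.2733,.025,.01),('sidebottle',.494,-.291,.04,.02)):
    if cx is None:
        im,d,c=load('w1');w=cloud(d,c);cx,cy=w[165,363][:2];r=.022;zl=.02;print('vial at',cx,cy)
    for W in(a,b):
        m=(np.hypot(W[...,0]-cx,W[...,1]-cy)<r)&(W[...,2]>zl);print(n,m.sum(),np.mean(W[m],0).round(4),W[m][:,2].max().round(3) if m.any() else 0)
```

```text
c5 401 line 9.468154 tip [0.43366417 0.02171613 0.05317847] dir 189.56972730951227 open(tip) 70.73027269048772
s5 879 line 9.734211 tip [0.43841938 0.02047504 0.05753773] dir 190.25646568156282 open(tip) 70.04353431843718
pbottle 242 [ 0.6866 -0.024   0.0457] 0.071
pbottle 242 [ 0.6866 -0.0241  0.0458] 0.07
vial at 0.6565023544707427 -0.07001316185096627
pvial 128 [ 0.6601 -0.0793  0.039 ] 0.056
pvial 129 [ 0.6599 -0.0789  0.0385] 0.056
lowvial 89 [0.5812 0.2662 0.0281] 0.048
lowvial 15 [0.5777 0.2622 0.015 ] 0.019
sidebottle 516 [ 0.5069 -0.297   0.0492] 0.077
sidebottle 520 [ 0.507  -0.297   0.0489] 0.078
```

About 70.5° open. Adding 4° for margin, then a last check of the low vial (hidden from the side camera) and the catches.

```bash
python3 -m handwheel '[{"fingers":-0.5,"x":0,"y":0,"z":0,"spin":1},{"fingers":-0.5,"x":0,"y":0,"z":0,"spin":2},{"fingers":-0.5,"x":0,"y":0,"z":0,"spin":3},{"fingers":-0.5,"x":0,"y":0,"z":0,"spin":4},{"fingers":-0.5,"x":0,"y":0,"z":0,"spin":4},{"fingers":-0.5,"x":0,"y":0,"z":0,"spin":4},{"fingers":-0.5,"x":0,"y":0,"z":0,"spin":4},{"fingers":-0.5,"x":0,"y":0,"z":0,"spin":4},{"fingers":-0.5,"x":0,"y":0,"z":0,"spin":4},{"fingers":-0.5,"x":0,"y":0,"z":0,"spin":4}]'
python3 - <<'E'
from h import *
snap('scene','c6');snap('side','s6')
for f in('c6','s6'):
    im,d,c=load(f);W=cloud(d,c);x,y,z=np.moveaxis(W,-1,0)
    Q=W[(z>.03)&(z<.085)&(x<.565)&(x>.40)&(y>-.06)&(y<.12)]
    v=cv2.fitLine(Q[:,:2].astype(np.float32),cv2.DIST_HUBER,0,.01,.01).ravel();print(f,'open',(-99.7-180-np.degrees(np.arctan2(v[1],v[0])))%360)
for f in('scene0','c6'):
    W=cloud(*load(f)[1:]);m=(np.hypot(W[...,0]-.5806,W[...,1]-.2733)<.025)&(W[...,2]>.01);print('lowvial',m.sum(),W[m].mean(0).round(4),W[m][:,2].max())
for f in('side0','s6'):
    W=cloud(*load(f)[1:]);x,y,z=np.moveaxis(W,-1,0);m=(z>.10)&(z<.122)&(x>.55)&(x<.63)&(y>-.14)&(y<0)
    n,l,s,ce=cv2.connectedComponentsWithStats(m.astype(np.uint8));print(f,[(W[l==i].mean(0).round(3),s[i,4]) for i in range(1,n) if s[i,4]>8])
E
```

```text
time_s: 24.8
ee_pos: [0.6027, 0.0509, 0.1225]
eef_rot: [-1.574, 0.001, -1.634]
force: [-10.8, 3.7, 6.1]
grip_width: 0.032
c6 open 74.68625
s6 open 74.84491
lowvial 70 [0.5766 0.268  0.0267] 0.04446276258413739
lowvial 72 [0.5764 0.268  0.0268] 0.04516032660428353
side0 [(array([ 0.574, -0.021,  0.111]), np.int32(35)), (array([ 0.614, -0.028,  0.112]), np.int32(30)), (array([ 0.59 , -0.02 ,  0.102]), np.int32(20)), (array([ 0.583, -0.081,  0.111]), np.int32(79)), (array([ 0.576, -0.119,  0.11 ]), np.int32(92))]
s6 [(array([ 0.588, -0.024,  0.111]), np.int32(40)), (array([ 0.61 , -0.026,  0.108]), np.int32(50)), (array([ 0.58 , -0.095,  0.112]), np.int32(151))]
```

All checks agree: gate 74.7° open, both slides home, bottles and vials unmoved.

```bash
python3 -c "
from station import workorder
print(workorder.hand_in())"
```

```text
the job is handed in; nothing more can be done
None
```

The job is handed in at about 25 s on the robot's clock. The knob is on the spindle, both catches were squeezed in the order asked, and the arm is still gripping the knob and holding the gate open.

**What I did:** I picked up the dark knob and seated it on the spindle. I squeezed the safety slide first, then the bolt slide. Then I regripped the knob and turned the gate clockwise past the detent.

**Last checks:**
- **Gate:** it measures 74.7° open from the scene camera and 74.8° from the side camera.
- **Knob:** after release its top was at 0.139 m (about 0.140 m is fully seated). It has been held at that height since.
- **Slides:** the jaws closed to 32.7 mm on the safety and 28.7 mm on the bolt, where 33 and 29 mm mean fully home. Later camera views show the tabs still moved in.
- **Bottles and vials:** all four stayed within 0.5 mm of their starting places. I re-measured three of them just before the last 4° of turn, and the low vial after it.
- **Forces:** the highest wrist force I read was about 13 N.

**What failed or disagreed:**
- My first two move calls were refused for missing keys. The arm did not move, so one picture was wasted.
- The low vial was partly hidden from the side camera, so I checked it from the scene camera instead.
- The arm holds the knob with about 11 N of sideways force, about 1 mm off the measured spindle axis.

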